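# Stand up the toppled desk tidy and rebuild its tiers

## Robot

A 7-joint arm with a two-finger parallel gripper is mounted at the origin on the work surface. World frame = base frame: x ahead of the robot, y to its left, z up, the work surface at z = 0. Lengths are in m, angles in rad, forces in N, time in s.
With the tool pointing down it reaches from about 0.4 to 0.85 m from the base axis. Payload 4.5 kg.
Tool frame: the origin (TCP) lies at the very end of the fingers, on their centre line; the grasp point (between the pads) lies 19 mm behind it; z points along the fingers, y is the line along which they close (so a half turn about z gives the same grasp; the last joint's range is limited). The gripper opens to 88 mm and grips with 3 to 60 N. Pads are 18 mm wide; open, the fingers measure 123 mm over their backs; the gripper's body (75 mm by 187 mm) begins 45 mm behind the grasp point.
Start: joints at [1.141, 0.689, -0.195, 1.565, 0.157, 0.902, -0.215], TCP at [0.28, -0.559, 0.239] pointing down, gripper open.
Joint ranges: [-3.01, 3.01], [-0.46, 2.08], [-1.47, 1.51], [0.13, 2.56], [-1, 4.14], [0.04, 2.09], [-2.66, 2.66]. Speed limits (rad/s): [2.57, 2.57, 3.14, 3.14, 3.14, 3.14, 3.14].

## Interface

Orientations are given as a unit quaternion [x, y, z, w].
In Python, from plant import r gives the robot as it stands. The module is installed in compiled form; this text tells all that it offers.
- The arm moves only by the shell command python3 -m pendant 'ROWS' [FORCE]. ROWS is JSON, one flat list of numbers, 7 for each row, row after row: the opening, from 0 (shut) to 1 (fully open), then the shift along the tool's x, y, z scaled (see below), then the turn, a rotation vector about the tool's x, y, z scaled (see below). A call has 1 to 12 rows; each row is the pose to reach, as a shift and turn from the pose commanded when the call began, along the tool's axes at that moment; what a row does not reach only later rows make up. The controller multiplies each number of a shift by 0.15 m and each number of a turn by pi/2 rad. A row lasts 1/10 s, in which the tool goes at most 50 mm and 8.59 degrees, less where a joint would pass 70% of its speed; a pose out of reach is approached as far as the arm can. A call with a number of a shift or a turn outside -1 to 1 is refused whole. A call with a gripper value outside its range is refused whole. The fingers move at their own pace and stop on an object; FORCE is the grip in N (left out, the last holds). Time passes only in rows, so rows that repeat a pose let the fingers close. It gives the time, the measured TCP pose, the force, the opening and the grip force at its end, in the units of the state.
- r.get_state(): the state, without advancing time (a new reading comes with each control period).
- r.snapshot(name): name is "scene" or "side" or "wrist"; returns a dict with "img" (384x512x3 uint8, red, green, blue), "mtx" (3x3 intrinsics, pixels), "cam_to_world" (4x4, takes a point from camera to world coordinates). Camera axes: x right, y up, looking along -z (the intrinsics and any distortion apply to the point x, -y, -z); pixel columns grow to the right and rows downward; lengths in m; the calibration is good to about 2 mm. A picture is of the moment at which its call begins. There is no depth.
- r.finish_job(): hands the job in; it is judged then, once.
The state is a dict: "clock": time; "q": joint angles; "qd": joint speeds; "joint_torque": joint torques, N m; "tool_pos": TCP position; "eef_rot": TCP orientation; "contact_force": force on the tool from outside, world axes, zero at the start; "moment": the same for the moment, N m; "opening": opening from 0.0 (shut) to 1.0 (fully open); "finger_force": force on a finger pad.
Only numpy, scipy, OpenCV 4.12 (cv2) and the standard library are available. Lean on these libraries where they do the work, as an engineer would, in place of code of your own. Each camera call takes 0.05 s, during which the arm holds its last target. There are 200 camera calls.

## Task

The desk tidy has come apart and its stand has toppled over: set the stand upright on the desk, then lower the wide tray down its post fully home on the base, then the small tray fully home on top of it, then the wooden collar on top of that, the trays right way up. Lower each piece gently instead of dropping it, let go at the end, and leave the phone, the mouse, the glasses case and the power bank where they lie.

Things in the scene. Friction and masses are not known exactly. Their poses are not given: they have to be found in the camera images.
- stand: Stand, loose, 0.6 kg: square wooden base 100 x 100 x 18 mm with a fixed steel post, 18 mm diameter, in its middle, rising 110 mm above the base's top face. Origin: centre of the base's underside; z along the post to its tip, x, y square to the sides. Starts toppled, on the base's +x top edge and the post's end, z pointing outward and 22 degrees below level.
- stand_tip (a point): Centre of the end of the stand's post, 128 mm above the base's underside; the last 7 mm of the post taper to 8 mm diameter. Held lightly just below the tip, the post swivels between the finger pads as the stand is tipped up; under about 60 degrees from upright it tends to fall upright by itself.
- stand_edge (a point): Middle of the base's +x top edge (x 50 mm, z 18 mm in the stand's axes), which lies on the desk at the start. The stand is righted by tipping it up over this side.
- wide_tray: Wide tray, grey plastic, 0.2 kg, right way up on the desk: dish 140 mm diameter, floor 4 mm, rim 20 mm high, 3 mm thick; upright hub tube in the middle, 32 mm outside, top 70 mm above the underside; 24 mm round hole right through. Origin: centre of underside, z up. Home on the base, the post stands 40 mm above the hub, between the fingers: so grip close to the hub's top (8 mm below).
- small_tray: Small tray, grey plastic, 0.11 kg, right way up on the desk: dish 100 mm diameter, floor 4 mm, rim 12 mm high, 3 mm thick; hub in the middle 36 mm outside, top 24 mm above the underside; 24 mm round hole right through. Origin: centre of underside, z up. Home: on top of the wide tray's hub, 88 mm above the stand's underside.
- collar: Collar: plain pale wooden ring, 60 mm outside, 30 mm tall, 23 mm round hole right through, 0.08 kg, lying flat on the desk. Origin: centre of its underside, z along the hole; both ends are alike. Home: on top of the small tray's hub, 112 mm above the stand's underside, round the last 16 mm of the post.
- phone: Bystander: black phone lying flat, 150 (x) x 74 (y) x 9 mm. Origin at the centre of its underside, z up.
- mouse: Bystander: grey computer mouse, 105 (x) x 60 (y) x 34 mm. Origin at the centre of its underside, z up.
- glasses_case: Bystander: blue cloth-covered glasses case, 160 (x) x 62 (y) x 36 mm. Origin at the centre of its underside, z up.
- power_bank: Bystander: white power bank lying flat, 140 (x) x 68 (y) x 16 mm. Origin at the centre of its underside, z up.
Not all that is in view belongs to the job. There is more than one size of the stand; the one meant has the size given above.

How it is judged:
By the outcome, as a careful person would: the job done as asked, in the order asked, and still so for the second after the job is handed in, with the robot touching nothing.
It also fails if it takes over 72 s, if anything falls off the work surface, if the arm or the gripper's body presses on something with over 40 N, if the wrist force passes 120 N, or if a joint passes its speed limit or range.

## Working session

There is one attempt and no reset: what is moved stays moved. The work goes in short steps, Python scripts to look and compute and a shell command to move; the robot and the scene stay as the last step left them, time stands still between calls to the robot, and variables do not carry over. Pictures are saved under pics/ and viewed, at most 10 in all, crops included, and the job is handed in when it is done.

```bash
mkdir -p pics && cat > h.py <<'E'
import numpy as np, cv2, pickle
from plant import r
from scipy.spatial.transform import Rotation as R
def snap(n,f):
    s=r.snapshot(n); pickle.dump(s,open(f'pics/{f}.pkl','wb')); cv2.imwrite(f'pics/{f}.png',s['img'][...,::-1]); return s
def load(f): return pickle.load(open(f'pics/{f}.pkl','rb'))
def ray(s,u,v):
    K=s['mtx'];M=s['cam_to_world']
    d=np.array([(u-K[0,2])/K[0,0],-(v-K[1,2])/K[1,1],-1]); return M[:3,3],M[:3,:3]@d
def plane(s,u,v,z=0):
    o,d=ray(s,u,v); return o+d*(z-o[2])/d[2]
def tri(*a):
    A=np.zeros((3,3));b=np.zeros(3);Ls=[]
    for s,u,v in a:
        o,d=ray(s,u,v);d=d/np.linalg.norm(d);P=np.eye(3)-np.outer(d,d);A+=P;b+=P@o;Ls.append((o,P))
    x=np.linalg.solve(A,b); return x,[np.linalg.norm(P@(x-o)) for o,P in Ls]
def proj(s,p):
    M=s['cam_to_world'];c=M[:3,:3].T@(np.array(p)-M[:3,3]);K=s['mtx']
    return K[0,0]*c[0]/-c[2]+K[0,2],K[1,1]*-c[1]/-c[2]+K[1,2]
def rows(p,q=None):
    "scaled shift/turn from the present pose to pose p (world), quaternion q"
    st=r.get_state();T=R.from_quat(st['eef_rot'])
    sh=T.inv().apply(np.array(p)-st['tool_pos'])/.15
    t=np.zeros(3) if q is None else (T.inv()*R.from_quat(q)).as_rotvec()/(np.pi/2)
    return sh.round(4),t.round(4)
E
python3 - <<'E'
from h import *
a=snap('scene','scene0');b=snap('side','side0');snap('wrist','wrist0')
cv2.imwrite('pics/both.png',cv2.resize(np.vstack([a['img'],b['img']]),(450,675))[...,::-1])
for s in(a,b):print(s['cam_to_world'].round(3).tolist(),s['mtx'].round(1).tolist(), [k for k in s])
st=r.get_state();print({k:np.round(st[k],3).tolist() for k in st})
E
```

```text
[[0.605, -0.41, 0.683, 1.386], [0.796, 0.33, -0.507, -0.598], [-0.018, 0.85, 0.526, 0.724], [0.0, 0.0, 0.0, 1.0]] [[476.1, 0.0, 253.2], [0.0, 476.1, 198.8], [0.0, 0.0, 1.0]] ['img', 'mtx', 'cam_to_world']
[[-0.994, 0.068, -0.085, 0.398], [-0.109, -0.668, 0.736, 0.955], [-0.007, 0.741, 0.672, 0.901], [0.0, 0.0, 0.0, 1.0]] [[471.8, 0.0, 259.2], [0.0, 471.8, 185.1], [0.0, 0.0, 1.0]] ['img', 'mtx', 'cam_to_world']
{'clock': 0.15, 'q': [1.141, 0.69, -0.195, 1.566, 0.157, 0.903, -0.215], 'qd': [-0.001, -0.004, -0.0, -0.002, -0.001, -0.001, 0.0], 'joint_torque': [-0.002, -52.786, -1.269, -15.359, -0.053, 0.004, 0.0], 'tool_pos': [0.279, -0.559, 0.238], 'eef_rot': [0.973, 0.23, -0.0, -0.001], 'contact_force': [-0.125, 0.06, -0.388], 'moment': [0.002, -0.025, 0.015], 'finger_force': 0.0, 'opening': 1.002}
```

View pics/scene0.png

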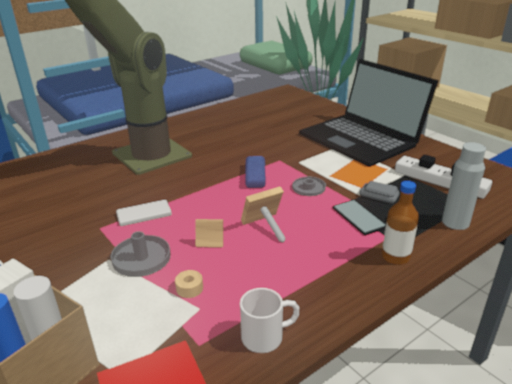

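View pics/side0.png

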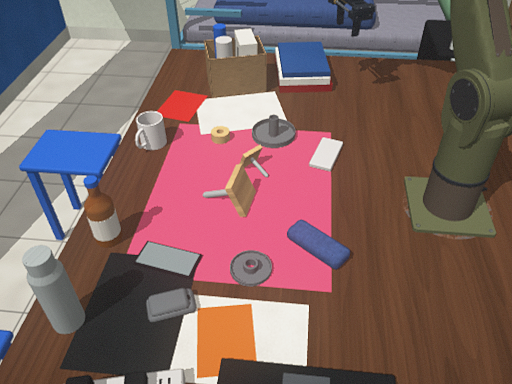

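Scene view: wide tray (140,255), collar (188,284), small tray (308,186). There are two toppled stands: A has its base at (263,205) and post end at (283,240), and B has its base at (209,233). In the side view, A is the base at (240,190) with post end (205,194), and B is the base at (253,158) with post end (266,175). Next I'll enlarge both and measure.

```bash
python3 - <<'E'
from h import *
a=load('scene0')['img'];b=load('side0')['img']
c1=cv2.resize(a[175:255,180:300],None,fx=6.5,fy=6.5,interpolation=cv2.INTER_CUBIC)[:520,:780]
c2=cv2.resize(b[140:222,195:285],None,fx=6,fy=6,interpolation=cv2.INTER_CUBIC)
o=np.zeros((520,400+400,3),np.uint8)
o[:300,:400]=cv2.resize(a[180:255,190:290],(400,300),interpolation=cv2.INTER_CUBIC)
o[:328,400:800]=cv2.resize(b[140:222,190:290],(400,328),interpolation=cv2.INTER_CUBIC)
cv2.imwrite('pics/crop1.png',o[:330,:,::-1])
E
```

```text
(no output)
```

View pics/crop1.png

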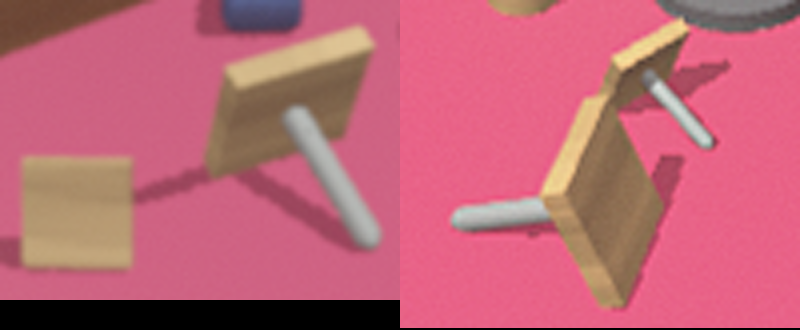

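Candidates: A has its base at scene (263,205) / side (240,190). B has its base at scene (209,233) / side (253,158), and looks smaller with a thinner post. I'll check both against the given sizes.

```bash
python3 - <<'E'
from h import *
a=load('scene0');b=load('side0');np.set_printoptions(precision=4,suppress=True)
A=lambda x,y:(a,190+x/4,180+y/4); B=lambda x,y:(b,190+(x-400)/4,140+y/4)
print('A tip',tri(A(369,238),B(461,218)))
e1,e2=plane(*A(212,175)),plane(*A(345,137)); print('A edge on desk',e1,e2,np.linalg.norm(e1-e2))
print('A upper top-edge corners',tri(A(235,86),B(606,97)),tri(A(229,68),B(606,97)),tri(A(235,86),B(588,98)),tri(A(372,45),B(545,195)),tri(A(366,30),B(553,208)))
print('A post root',A(295,113))
print('B tip/edge', plane(*B(707,143),.008), plane(*B(612,92)), tri(A(22,157),B(612,65)),tri(A(132,157),B(686,28)))
# grey trays & collar
for n,s,regs in(('scene',a,dict(w=(105,225,178,280),s=(286,170,332,200),c=(172,268,206,300))),('side',b,dict(w=(245,110,302,150),s=(225,245,278,288),c=(208,124,232,146)))):
  hsv=cv2.cvtColor(s['img'],cv2.COLOR_RGB2HSV)
  for k,(x0,y0,x1,y1) in regs.items():
    h=hsv[y0:y1,x0:x1]; H,S,V=h[...,0],h[...,1],h[...,2]
    m=((S<70)&(V<170)) if k!='c' else ((H>8)&(H<30)&(S>50))
    cs,_=cv2.findContours(m.astype(np.uint8),cv2.RETR_EXTERNAL,cv2.CHAIN_APPROX_NONE)
    c=max(cs,key=cv2.contourArea)+[x0,y0]; (cx,cy),ax,an=cv2.fitEllipse(c)
    x,y,w,hh=cv2.boundingRect(c); print(n,k,(cx,cy),ax,an,(x,y,w,hh),plane(s,cx,cy,.01 if k!='c' else .015))
E
```

```text
A tip (array([0.6557, 0.0309, 0.0079]), [np.float64(0.0011900201729947504), np.float64(0.0011900201729948773)])
A edge on desk [0.5304 0.0017 0.    ] [0.5505 0.0998 0.    ] 0.10018513080981918
A upper top-edge corners (array([ 0.5604, -0.0051,  0.0908]), [np.float64(0.005630154911832978), np.float64(0.0056301549118328974)]) (array([ 0.5561, -0.0015,  0.0978]), [np.float64(0.001058186833436601), np.float64(0.0010581868334366194)]) (array([ 0.5689, -0.0061,  0.0923]), [np.float64(0.0007454053438850454), np.float64(0.0007454053438848882)]) (array([0.583 , 0.0926, 0.0922]), [np.float64(0.0018328974694902566), np.float64(0.0018328974694903015)]) (array([0.5729, 0.1011, 0.0933]), [np.float64(0.0025394841953825143), np.float64(0.002539484195382427)])
A post root ({'img': array([[[ 77, 118, 133],
        [ 74, 117, 133],
        [ 76, 117, 133],
        ...,
        [116,  95,  68],
        [115,  94,  67],
        [114,  93,  67]],

       [[ 76, 118, 133],
        [ 75, 117, 132],
        [ 77, 118, 134],
        ...,
        [111,  91,  64],
        [109,  89,  63],
        [108,  88,  62
[... 1522 characters left out ...]
921875) (18.504627227783203, 32.997718811035156) 90.03961181640625 (292, 176, 34, 20) [0.5044 0.2632 0.01  ]
scene c (188.59860229492188, 283.45068359375) (26.854963302612305, 27.867158889770508) 47.056705474853516 (175, 270, 28, 28) [ 0.6593 -0.2407  0.015 ]
side w (273.18768310546875, 131.919677734375) (30.509231567382812, 42.90280532836914) 89.75885772705078 (252, 115, 44, 33) [ 0.4936 -0.2786  0.01  ]
side s (250.34686279296875, 267.8604431152344) (35.09961700439453, 41.30325698852539) 84.6246109008789 (230, 251, 42, 36) [0.4998 0.2694 0.01  ]
side c (219.98583984375, 134.3118133544922) (17.452789306640625, 18.80693244934082) 88.50080108642578 (211, 126, 19, 18) [ 0.6601 -0.242   0.015 ]
```

A has a 100 mm desk edge and its tip at z≈8 mm, 117 mm from the edge (expected about 121). That fits the stand described; B is smaller. I'll move towards A and take wrist pictures on the way.

```bash
python3 -m pendant '[1,0.967,-0.627,0,0,0,0, 1,0.967,-0.627,0,0,0,0, 1,0.967,-0.627,0,0,0,0, 1,0.967,-0.627,0,0,0,0]' && python3 -m pendant '[1,0.967,-0.627,0,0,0,0, 1,0.967,-0.627,0,0,0,0, 1,0.967,-0.627,0,0,0,0, 1,0.967,-0.627,0,0,0,0]' && python3 -c "
from h import *
snap('wrist','w1')" && python3 -m pendant '[1,0.967,-0.627,0,0,0,0, 1,0.967,-0.627,0,0,0,0, 1,0.967,-0.627,0,0,0,0, 1,0.967,-0.627,0,0,0,0]' && python3 -m pendant '[1,0.967,-0.627,0,0,0,0.418, 1,0.967,-0.627,0,0,0,0.418, 1,0.967,-0.627,0,0,0,0.418, 1,0.967,-0.627,0,0,0,0.418, 1,0.967,-0.627,0,0,0,0.418,1,0.967,-0.627,0,0,0,0.418]' && python3 - <<'E'
from h import *
snap('wrist','w2')
st=r.get_state();print(st['tool_pos'],st['eef_rot'],st['q'])
o=np.vstack([np.hstack([load('w1')['img'],load('w2')['img']])]);cv2.imwrite('pics/w12.png',cv2.resize(o,(800,300))[...,::-1])
E
```

```text
clock: 0.55
tool_pos: [0.3702, -0.4048, 0.2387]
eef_rot: [0.972, 0.233, 0.001, -0.001]
contact_force: [0.7, -0.2, -1.0]
opening: 1.003
finger_force: 0.0
clock: 0.95
tool_pos: [0.4576, -0.2556, 0.2387]
eef_rot: [0.972, 0.233, 0.001, -0.001]
contact_force: [-0.1, 0.3, 1.0]
opening: 0.997
finger_force: 0.0
clock: 1.4
tool_pos: [0.5448, -0.1065, 0.2387]
eef_rot: [0.972, 0.233, 0.001, -0.001]
contact_force: [1.1, -0.5, 0.1]
opening: 0.998
finger_force: 0.0
clock: 2.0
tool_pos: [0.6301, 0.0378, 0.2381]
eef_rot: [0.995, -0.095, -0.0, 0.0]
contact_force: [0.9, 0.1, -0.1]
opening: 0.999
finger_force: 0.0
[0.62987296 0.03652837 0.23825212] [ 9.95418378e-01 -9.56120385e-02 -4.65931358e-04  6.11792884e-04] [-0.17385835  0.69641885  0.07755055  1.55435348 -0.06248318  0.89442285
 -1.83742885]
```

View pics/w12.png

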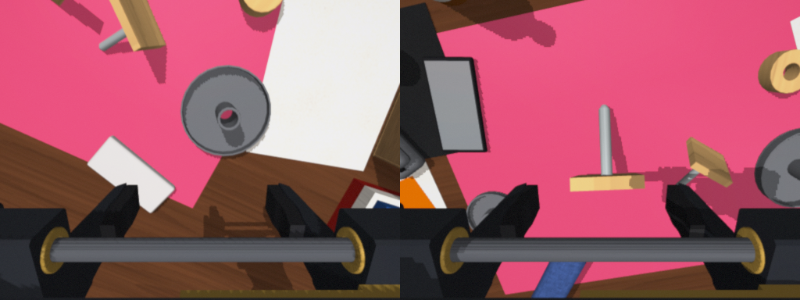

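Wrist picture w2 (scaled 0.78): A's post runs from the base (607,180) up to the tip (605,106). w1 shows the wide tray centre at about (226,112). I'll measure the post axis and also the trays and collar.

```bash
python3 - <<'E'
from h import *
np.set_printoptions(precision=4,suppress=True)
a=load('scene0');s=load('w2');w=load('w1')
hsv=cv2.cvtColor(s['img'],cv2.COLOR_RGB2HSV)
m=np.zeros(hsv.shape[:2],np.uint8); m[125:225,245:280]=((hsv[...,1]<60))[125:225,245:280]
n,l,stt,_=cv2.connectedComponentsWithStats(m);k=1+stt[1:,4].argmax();ys,xs=np.where(l==k)
for y in (ys.min(),ys.min()+3,ys.min()+20,ys.min()+50,ys.max()-3):print(y,xs[ys==y].min(),xs[ys==y].max())
c=lambda y:(xs[ys==y].min()+xs[ys==y].max())/2
y0=ys.min();tip=plane(s,c(y0+2),y0,.008);print('tip',tip)
print('tip tri',tri((s,c(y0+2),y0+1),(a,190+369/4,180+238/4)))
y1=ys.max()-5;print('root',plane(s,c(y1),y1,.045))
# hole/hub of wide tray in w1
for nm,p in(('wide hubtop',(.493,-.28,.07)),('wide uside',(.493,-.28,0)),):print(nm,proj(w,p))
g=cv2.cvtColor(w['img'],cv2.COLOR_RGB2HSV);m=np.zeros(g.shape[:2],np.uint8);R0=(slice(75,205),slice(225,352))
m[R0]=(g[...,1]<70)[R0]&(g[...,2]<170)[R0]
cs,_=cv2.findContours(m,cv2.RETR_EXTERNAL,cv2.CHAIN_APPROX_NONE);cc=max(cs,key=cv2.contourArea);e=cv2.fitEllipse(cc);print(e)
for z in(0,.01,.02):print(z,plane(w,*e[0],z))
cv2.imwrite('pics/crop2.png',np.hstack([cv2.resize(w['img'][75:205,225:355],(400,400),interpolation=cv2.INTER_CUBIC),cv2.resize(a['img'][225:285,100:180],(400,400),interpolation=cv2.INTER_CUBIC)])[...,::-1])
E
```

```text
134 259 262
137 257 265
154 255 268
184 256 269
221 258 271
tip [0.6621 0.0275 0.008 ]
tip tri (array([0.6614, 0.0276, 0.0121]), [np.float64(9.98582831443326e-05), np.float64(9.985828314431091e-05)])
root [0.5661 0.0424 0.045 ]
wide hubtop (np.float64(294.3127977112348), np.float64(153.81616606792903))
wide uside (np.float64(288.18925006786156), np.float64(143.48246767129132))
((289.05023193359375, 141.5439453125), (113.98841094970703, 115.8076171875), 26.275836944580078)
0 [ 0.4956 -0.2798  0.    ]
0.01 [ 0.4965 -0.2782  0.01  ]
0.02 [ 0.4974 -0.2767  0.02  ]
```

View pics/crop2.png

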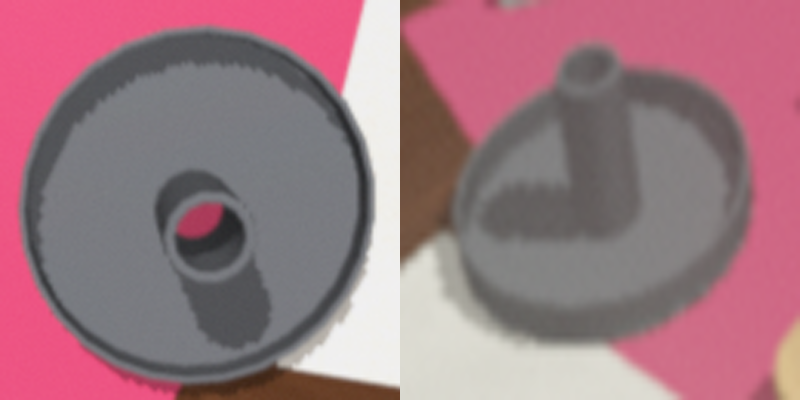

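```bash
python3 - <<'E'
from h import *
np.set_printoptions(precision=4,suppress=True)
print(tri((load('w1'),292.6,151.7),(load('scene0'),137.8,235.95)))
E
python3 -m pendant '[1,0.063,0.023,0.33,0,0,0, 1,0.063,0.023,0.66,0,0,0, 1,0.063,0.023,1,0,0,0, 1,0.063,0.023,1,0,0,0]' && python3 -m pendant '[1,0,0,0.2,0,0,0, 1,0,0,0.4,0,0,0, 1,0,0,0.5,0,0,0, 1,0,0,0.567,0,0,0, 1,0,0,0.567,0,0,0]' && python3 -m pendant '[0,0,0,0,0,0,0, 0,0,0,0,0,0,0, 0,0,0,0,0,0,0, 0,0,0,0,0,0,0, 0,0,0,0,0,0,0, 0,0,0,0,0,0,0, 0,0,0,0,0,0,0, 0,0,0,0,0,0,0]' 12
```

```text
(array([ 0.4943, -0.2769,  0.0666]), [np.float64(0.0011698900553552178), np.float64(0.0011698900553553204)])
clock: 2.45
tool_pos: [0.6328, 0.0301, 0.0821]
eef_rot: [0.995, -0.096, -0.007, 0.001]
contact_force: [-1.1, 1.1, -0.6]
opening: 0.999
finger_force: 0.0
clock: 2.95
tool_pos: [0.6391, 0.0315, 0.0041]
eef_rot: [0.995, -0.096, 0.0, 0.0]
contact_force: [-1.0, -0.7, 0.3]
opening: 0.997
finger_force: 0.0
clock: 3.75
tool_pos: [0.6388, 0.0318, 0.0036]
eef_rot: [0.995, -0.096, -0.0, 0.0]
contact_force: [-0.2, -0.1, 0.1]
opening: 0.299
finger_force: 0.0
```

```bash
python3 -m pendant '[0,0,0,0,0,0,0, 0,0,0,0,0,0,0, 0,0,0,0,0,0,0, 0,0,0,0,0,0,0]' 12 && python3 -m pendant '[0,-0.01,0,-0.06,0,0,0, 0,-0.03,0,-0.123,0,0,0, 0,-0.05,0,-0.18,0,0,0, 0,-0.083,0,-0.237,0,0,0, 0,-0.115,0,-0.295,0,0,0, 0,-0.152,0,-0.351,0,0,0, 0,-0.195,0,-0.402,0,0,0, 0,-0.239,0,-0.451,0,0,0, 0,-0.29,0,-0.495,0,0,0, 0,-0.342,0,-0.535,0,0,0, 0,-0.342,0,-0.535,0,0,0]' && python3 - <<'E'
from h import *
a=snap('scene','s1');b=snap('side','d1')
cv2.imwrite('pics/c3.png',np.hstack([cv2.resize(a['img'][130:280,170:370],(400,300)),cv2.resize(b['img'][90:240,170:370],(400,300))])[...,::-1])
E
```

```text
clock: 4.15
tool_pos: [0.6389, 0.0319, 0.0036]
eef_rot: [0.995, -0.096, 0.0, 0.0]
contact_force: [0.3, 0.4, 0.1]
opening: 0.202
finger_force: 11.9
clock: 5.25
tool_pos: [0.5877, 0.0416, 0.0849]
eef_rot: [0.995, -0.096, 0.0, 0.0]
contact_force: [-0.3, -2.0, -1.8]
opening: 0.2
finger_force: 12.1
```

View pics/c3.png

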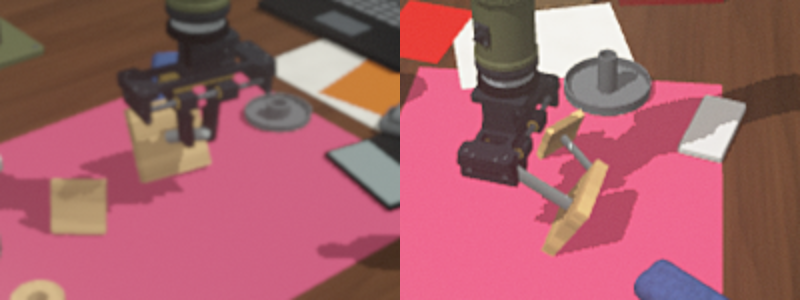

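The stand has tipped to about 30° above level, with the post held in the fingers. I'll carry on along the arc to upright.

```bash
python3 -m pendant '[0,-0.057,0,-0.035,0,0,0, 0,-0.116,0,-0.065,0,0,0, 0,-0.178,0,-0.089,0,0,0, 0,-0.242,0,-0.108,0,0,0, 0,-0.307,0,-0.122,0,0,0, 0,-0.373,0,-0.129,0,0,0, 0,-0.44,0,-0.131,0,0,0, 0,-0.507,0,-0.127,0,0,0, 0,-0.572,0,-0.117,0,0,0, 0,-0.637,0,-0.102,0,0,0, 0,-0.7,0,-0.081,0,0,0, 0,-0.761,0,-0.055,0,0,0]' && python3 -m pendant '[0,0,0,0,0,0,0, 0,0,0,0,0,0,0]' 3 && python3 - <<'E'
from h import *
a=snap('scene','s2');b=snap('side','d2')
cv2.imwrite('pics/c4.png',np.hstack([cv2.resize(a['img'][130:280,170:370],(400,300)),cv2.resize(b['img'][90:240,170:370],(400,300))])[...,::-1])
E
```

```text
clock: 6.55
tool_pos: [0.4757, 0.0642, 0.0917]
eef_rot: [0.995, -0.096, 0.0, -0.0]
contact_force: [-0.7, -0.1, -3.8]
opening: 0.197
finger_force: 12.0
clock: 6.75
tool_pos: [0.4759, 0.0642, 0.0919]
eef_rot: [0.995, -0.096, -0.001, -0.0]
contact_force: [-2.3, 1.8, -1.4]
opening: 0.198
finger_force: 3.0
```

View pics/c4.png

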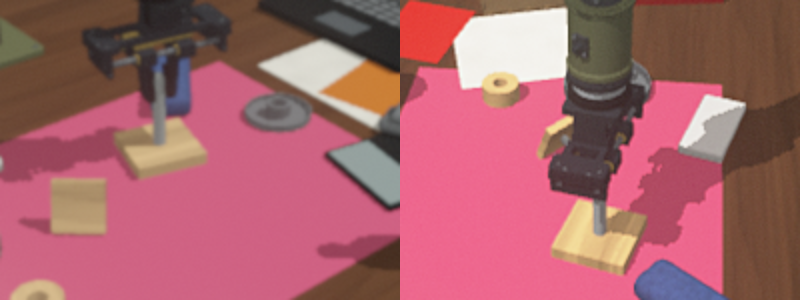

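The stand is upright near (0.476, 0.064). I'll release, rise, go over to the wide tray, then measure the post tip with a clear view and the hub from the wrist.

```bash
python3 -m pendant '[0.6,0,0,0,0,0,0, 0.6,0,0,0,0,0,0, 0.6,0,0,0,0,0,0, 0.6,0,0,0,0,0,0, 0.6,0,0,-0.2,0,0,0, 0.6,0,0,-0.5,0,0,0, 1,0,0,-0.8,0,0,0, 1,0,0,-1,0,0,0]' && python3 -m pendant '[1,0.184,0.3,0,0,0,0, 1,0.184,0.737,0,0,0,0, 1,0.184,0.737,0,0,0,0]' && python3 -c "
from h import *
snap('wrist','w3')" && python3 -m pendant '[1,0.184,0.3,0,0,0,0, 1,0.184,0.737,0,0,0,0, 1,0.184,0.737,0,0,0,0]' && python3 -m pendant '[1,0.184,0.3,0,0,0,0, 1,0.184,0.737,0,0,0,0, 1,0.184,0.737,0,0,0,0, 1,0.184,0.737,0,0,0,0]' && python3 - <<'E'
from h import *
a=snap('scene','s3');b=snap('side','d3');w=snap('wrist','w4')
t=(.476,.064,.128);print([proj(s,t) for s in(a,b,load('w3'))])
o=np.zeros((500,800,3),np.uint8)
u,v=map(int,proj(a,(.476,.064,.08)));print(u,v);o[:250,:400]=cv2.resize(a['img'][v-25:v+25,u-40:u+40],(400,250),interpolation=cv2.INTER_CUBIC)
u,v=map(int,proj(b,(.476,.064,.06)));print(u,v);o[250:,:400]=cv2.resize(b['img'][v-25:v+25,u-40:u+40],(400,250),interpolation=cv2.INTER_CUBIC)
o[:300,400:]=cv2.resize(w['img'],(400,300));u,v=map(int,proj(w,(.4945,-.277,.07)));print(u,v)
o[300:500,400:720]=cv2.resize(w['img'][v-25:v+25,u-40:u+40],(320,200),interpolation=cv2.INTER_CUBIC)
cv2.imwrite('pics/c5.png',o[...,::-1])
E
```

```text
clock: 7.65
tool_pos: [0.4773, 0.0634, 0.2451]
eef_rot: [0.995, -0.096, 0.002, -0.0]
contact_force: [0.7, 0.5, 0.3]
opening: 0.756
finger_force: 0.0
clock: 7.95
tool_pos: [0.4817, -0.0558, 0.2427]
eef_rot: [0.995, -0.1, 0.001, 0.002]
contact_force: [-0.5, -0.1, 1.2]
opening: 0.995
finger_force: 0.0
clock: 8.3
tool_pos: [0.4875, -0.1692, 0.2423]
eef_rot: [0.995, -0.099, 0.0, 0.002]
contact_force: [0.2, 0.0, 0.5]
opening: 0.999
finger_force: 0.0
clock: 8.7
tool_pos: [0.4931, -0.2814, 0.2421]
eef_rot: [0.995, -0.099, -0.0, 0.001]
contact_force: [-0.4, 1.2, 0.6]
opening: 0.999
finger_force: 0.0
[(np.float64(248.44360764565914), np.float64(166.85655564193573)), (np.float64(268.9049328457858), np.float64(173.92316648086603)), (np.float64(132.10797288844998), np.float64(218.37935109264959))]
248 182
268 193
258 172
```

View pics/c5.png

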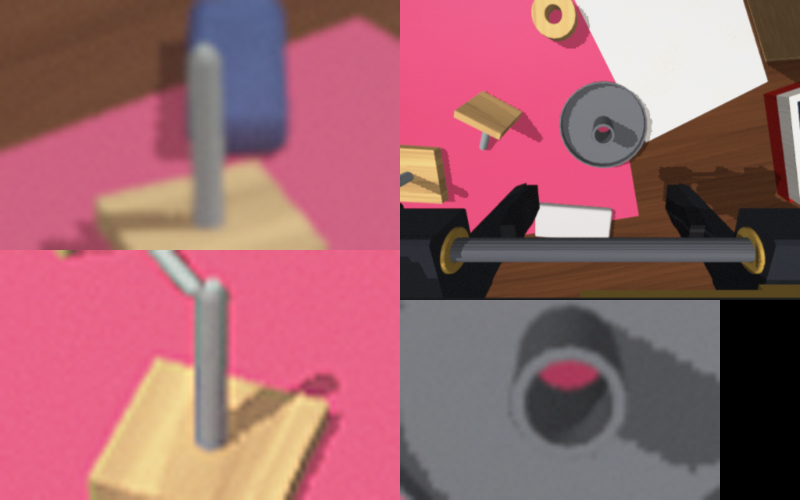

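```bash
python3 - <<'E'
from h import *
np.set_printoptions(precision=4,suppress=True)
a=load('s3');b=load('d3');w=load('w4')
print('tip',tri((a,249,166.4),(b,270.6,175.2)));print('root',plane(a,249.6,201.2,.018),plane(b,270,207,.018))
print('hub',tri((w,260.5,172.3),(a,137.8,235.95)),tri((w,260.5,172.3),(load('w1'),292.6,151.7)),plane(w,260.5,172.3,.07))
h=cv2.cvtColor(b['img'],cv2.COLOR_RGB2HSV);m=np.zeros(h.shape[:2],np.uint8);m[200:280,280:360]=((h[...,0]>100)&(h[...,0]<130)&(h[...,1]>80))[200:280,280:360]
cs,_=cv2.findContours(m,cv2.RETR_EXTERNAL,cv2.CHAIN_APPROX_NONE);c=max(cs,key=cv2.contourArea)[:,0]
for z in(.0,.036):
  P=np.array([plane(b,*p,z)[:2] for p in c]);d=np.linalg.norm(P-[.476,.064],axis=1);print('case',z,P[d.argmin()],d.min(),P.mean(0))
print(r.get_state()['tool_pos'])
print('rows to hub',rows((.4945,-.277,.051)))
E
```

```text
tip (array([0.472 , 0.068 , 0.1269]), [np.float64(0.0008004075929006916), np.float64(0.00080040759290074)])
root [0.474  0.0664 0.018 ] [0.4717 0.0704 0.018 ]
hub (array([ 0.4937, -0.2773,  0.0661]), [np.float64(0.0017715225798261834), np.float64(0.0017715225798262374)]) (array([ 0.4931, -0.2786,  0.0645]), [np.float64(0.0005396861768680969), np.float64(0.0005396861768682416)]) [ 0.494  -0.2791  0.07  ]
case 0.0 [0.4076 0.1123] 0.08368888571984678 [0.3413 0.1682]
case 0.036 [0.3955 0.131 ] 0.10470562883341711 [0.3435 0.1996]
[ 0.4949 -0.2755  0.242 ]
rows to hub (array([-0.0005,  0.0123,  1.2736]), array([0., 0., 0.]))
```

```bash
python3 -m pendant '[1,0,0.012,0.3,0,0,0, 1,0,0.012,0.6,0,0,0, 1,0,0.012,1,0,0,0, 1,0,0.012,1,0,0,0]' && python3 -m pendant '[1,0,0,0.15,0,0,0, 1,0,0,0.267,0,0,0, 1,0,0,0.267,0,0,0]' && python3 -m pendant '[0.3,0,0,0,0,0,0, 0.3,0,0,0,0,0,0, 0.3,0,0,0,0,0,0, 0.3,0,0,0,0,0,0, 0.3,0,0,0,0,0,0, 0.3,0,0,0,0,0,0, 0.3,0,0,0,0,0,0, 0.3,0,0,0,0,0,0, 0.3,0,0,0,0,0,0]' 15 && python3 - <<'E'
from h import *
w=load('w3');x=w['img'][185:245,90:190]
o=cv2.resize(x,(500,300),interpolation=cv2.INTER_CUBIC)
w=snap('wrist','w5');o=np.hstack([o,cv2.resize(w['img'][:,100:],(300,300))])
cv2.imwrite('pics/c6.png',o[...,::-1]);st=r.get_state();print(st['tool_pos'],st['opening'],st['finger_force'])
E
```

```text
clock: 9.25
tool_pos: [0.4916, -0.2751, 0.0878]
eef_rot: [0.996, -0.094, -0.004, -0.003]
contact_force: [-0.5, 2.1, 1.0]
opening: 0.999
finger_force: 0.0
clock: 9.55
tool_pos: [0.4941, -0.2778, 0.0518]
eef_rot: [0.995, -0.095, -0.001, -0.001]
contact_force: [-1.0, 0.3, -0.6]
opening: 0.998
finger_force: 0.0
clock: 10.45
tool_pos: [0.4939, -0.2793, 0.0522]
eef_rot: [0.995, -0.096, -0.0, -0.0]
contact_force: [0.6, 1.7, 1.7]
opening: 0.362
finger_force: 15.0
[ 0.49391024 -0.27921152  0.05215464] 0.35851596997957436 14.998990331223467
```

View pics/c6.png

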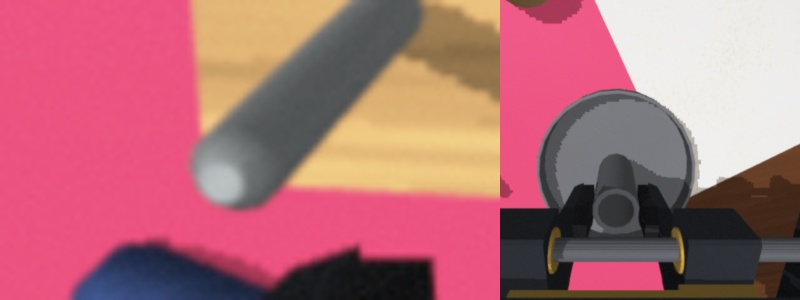

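```bash
python3 - <<'E'
from h import *
np.set_printoptions(precision=4,suppress=True)
w=load('w3');print('tip wrist',plane(w,134.4,221.6,.128),tri((w,134.4,221.6),(load('s3'),249,166.4),(load('d3'),270.6,175.2)))
# hub axis in current grasp: hub-top ring centre seen from w5 (crop 616,212)
print('hub in hand',plane(load('w5'),100+(616-500)*412/300,212*384/300,.07))
E
python3 -m pendant '[0.3,0,0,-0.1,0,0,0, 0.3,0,0,-0.3,0,0,0, 0.3,0,0,-0.6,0,0,0, 0.3,0,0,-0.9,0,0,0, 0.3,0,0,-1,0,0,0]' 25 && python3 -m pendant '[0.3,-0.1,-0.3,-0.1,0,0,0, 0.3,-0.184,-0.737,-0.2,0,0,0, 0.3,-0.184,-0.737,-0.2,0,0,0]' && python3 -m pendant '[0.3,-0.1,-0.3,0,0,0,0, 0.3,-0.184,-0.6,0,0,0,0, 0.3,-0.184,-0.6,0,0,0,0, 0.3,-0.184,-0.6,0,0,0,0]' && python3 - <<'E'
from h import *
w=snap('wrist','w6')
st=r.get_state();print(st['tool_pos'],st['eef_rot'],st['opening'],proj(w,(.475,.066,.128)))
E
```

```text
tip wrist [0.4725 0.063  0.128 ] (array([0.472 , 0.0662, 0.126 ]), [np.float64(0.0020363932275642583), np.float64(0.0022349951825457537), np.float64(0.0004651748548769747)])
hub in hand [ 0.4923 -0.2802  0.07  ]
clock: 11.0
tool_pos: [0.4955, -0.2813, 0.2073]
eef_rot: [0.995, -0.097, 0.004, 0.002]
contact_force: [1.2, -0.3, -2.7]
opening: 0.354
finger_force: 25.0
clock: 11.3
tool_pos: [0.4878, -0.1605, 0.2338]
eef_rot: [0.996, -0.094, 0.0, -0.002]
contact_force: [0.4, 0.3, -2.4]
opening: 0.353
finger_force: 25.0
clock: 11.7
tool_pos: [0.4779, -0.0712, 0.2328]
eef_rot: [0.995, -0.095, 0.0, 0.0]
contact_force: [0.4, -0.5, -3.3]
opening: 0.352
finger_force: 25.0
[ 0.47804168 -0.07289148  0.23268866] [ 9.95347616e-01 -9.63471101e-02  3.80052616e-04  4.62292276e-04] 0.35703121607960026 (np.float64(108.14619141880644), np.float64(221.89392112507454))
```

```bash
cat > tip.py <<'E'
from h import *
def tip(f,g):
    w=load(f);u,v=map(int,g);h=cv2.cvtColor(w['img'],cv2.COLOR_RGB2HSV)[v-20:v+20,max(u-25,0):u+25].astype(int)
    m=((h[...,1]<60)&(h[...,2]>135)).astype(np.uint8)
    n,l,s,c=cv2.connectedComponentsWithStats(m)
    for k in range(1,n):
        if s[k,4]>15:
            p=c[k]+[max(u-25,0),v-20];print(f,p.round(1),s[k].tolist(),plane(w,*p,.128).round(4))
E
python3 - <<'E'
from tip import *
tip('w3',(134,221));tip('w6',(108,221))
w=load('w6')['img'];print(cv2.cvtColor(w,cv2.COLOR_RGB2HSV)[205:245:4,90:140:4,1]);print(cv2.cvtColor(w,cv2.COLOR_RGB2HSV)[205:245:4,90:140:4,2])
E
```

```text
w3 [133.4 218.3] [19, 3, 12, 22, 107] [0.4758 0.0628 0.128 ]
w6 [112.3 218.7] [23, 0, 20, 27, 153] [0.4772 0.0613 0.128 ]
[[154 153 152 153 154 154 108  94  11  12  15   8  10]
 [153 153 153 155 152 151  64   9  10  10   8   7  10]
 [154 156 154 153 155  23  12  11  12  13  10   8 102]
 [153 154 155 154  68   9  10   9   9  13   5 102 104]
 [157 154 155 154  57   9   9  11   9   3 100  98 100]
 [154 154 155 156 151   5   9   8  12 155 154 155 151]
 [154 154 155 154 154 153 145 147 156 156 156 155 157]
 [153 155 157 159 166 156 154 156 154 153 153 155 154]
 [156 152 140 138 139  93 160 167 165 155 155 154 155]
 [121 143 138 138 142 136 135 114 149 165 165 156 154]]
[[251 251 251 251 251 251 246 218 121 109 105 100 104]
 [251 251 251 251 251 251 187 118 107 103 100 103  99]
 [251 251 251 251 251 157 133 112 105 100 103 101 250]
 [251 251 251 251 198 177 157 135 108 101 100 249 250]
 [251 251 251 251 201 221 207 135 117  99 251 252 252]
 [251 251 251 251 250 223 217 123 110 250 251 251 251]
 [251 251 251 251 251 251 235 234 251 251 251 251 251]
 [251 251 250 249 229 250 251 251 251 251 251 251 251]
 [251 218  93  83  75  71 167 202 233 251 251 251 251]
 [164 134 124 109  99  88  83  76 127 195 233 251 251]]
```

```bash
sed -i 's/>135/>190/' tip.py && python3 - <<'E'
from tip import *
tip('w3',(134,221));tip('w6',(108,221))
w=load('w6');print(r.get_state()['tool_pos'])
E
```

```text
w3 [133.8 221. ] [23, 18, 5, 5, 21] [0.4731 0.0633 0.128 ]
w6 [110.9 222.8] [23, 18, 10, 9, 61] [0.4737 0.0639 0.128 ]
[ 0.47804168 -0.07289148  0.23268866]
```

```bash
python3 -m pendant '[0.3,-0.1,-0.3,0,0,0,0, 0.3,-0.15,-0.6,0,0,0,0, 0.3,-0.199,-0.892,0,0,0,0, 0.3,-0.199,-0.892,0,0,0,0, 0.3,-0.199,-0.892,0,0,0,0, 0.3,-0.199,-0.892,0,0,0,0]' && python3 -m pendant '[0.3,0,0,0.1,0,0,0, 0.3,0,0,0.2,0,0,0, 0.3,0,0,0.3,0,0,0, 0.3,0,0,0.4,0,0,0, 0.3,0,0,0.4,0,0,0]'
```

```text
clock: 12.35
tool_pos: [0.4746, 0.0621, 0.2322]
eef_rot: [0.995, -0.098, 0.0, 0.001]
contact_force: [-0.2, 0.4, -2.9]
opening: 0.358
finger_force: 25.0
clock: 12.85
tool_pos: [0.4735, 0.0621, 0.1709]
eef_rot: [0.995, -0.098, -0.002, 0.001]
contact_force: [-0.2, -0.3, -3.0]
opening: 0.354
finger_force: 25.0
```

```bash
python3 -m pendant '[0.3,0,-0.01,0.1,0,0,0, 0.3,0,-0.01,0.2,0,0,0, 0.3,0,-0.01,0.3,0,0,0, 0.3,0,-0.01,0.4,0,0,0, 0.3,0,-0.01,0.5,0,0,0, 0.3,0,-0.01,0.57,0,0,0, 0.3,0,-0.01,0.61,0,0,0, 0.3,0,-0.01,0.63,0,0,0, 0.3,0,-0.01,0.64,0,0,0]' && python3 -m pendant '[0.3,0,0,0.01,0,0,0, 0.3,0,0,0.02,0,0,0, 0.3,0,0,0.03,0,0,0, 0.3,0,0,0.03,0,0,0]'
```

```text
clock: 13.75
tool_pos: [0.475, 0.0661, 0.0763]
eef_rot: [0.995, -0.096, 0.0, 0.0]
contact_force: [-0.7, 0.7, -2.1]
opening: 0.354
finger_force: 25.0
clock: 14.15
tool_pos: [0.4747, 0.0664, 0.0716]
eef_rot: [0.995, -0.096, 0.0, 0.0]
contact_force: [0.1, -0.4, -2.5]
opening: 0.355
finger_force: 25.0
```

```bash
python3 -m pendant '[0.3,0,0,0.007,0,0,0, 0.3,0,0,0.014,0,0,0, 0.3,0,0,0.014,0,0,0]' && python3 -m pendant '[0.3,0,0,0.006,0,0,0, 0.3,0,0,0.01,0,0,0, 0.3,0,0,0.01,0,0,0]'
```

```text
clock: 14.45
tool_pos: [0.4748, 0.0662, 0.0701]
eef_rot: [0.995, -0.096, 0.0, -0.0]
contact_force: [-0.9, 0.1, 3.9]
opening: 0.354
finger_force: 25.0
clock: 14.75
tool_pos: [0.4748, 0.0663, 0.0699]
eef_rot: [0.995, -0.096, 0.001, -0.0]
contact_force: [-3.9, -0.4, 21.5]
opening: 0.352
finger_force: 25.0
```

```bash
python3 -m pendant '[0.55,0,0,-0.01,0,0,0, 0.55,0,0,-0.01,0,0,0, 0.55,0,0,-0.01,0,0,0, 0.55,0,0,-0.01,0,0,0, 0.55,0,0,-0.3,0,0,0, 0.55,0,0,-0.6,0,0,0, 0.55,0,0,-1,0,0,0, 0.55,0,0,-1,0,0,0]' && python3 -m pendant '[0.55,-0.04,-0.3,-0.1,0,0,0, 0.55,-0.04,-0.6,-0.2,0,0,0, 0.55,-0.04,-0.6,-0.2,0,0,0]' && python3 -m pendant '[0.55,-0.04,-0.3,0,0,0,0, 0.55,-0.04,-0.6,0,0,0,0, 0.55,-0.04,-0.67,0,0,0,0, 0.55,-0.04,-0.67,0,0,0,0, 0.55,-0.04,-0.67,0,0,0,0]' && python3 - <<'E'
from h import *
np.set_printoptions(precision=4,suppress=True)
a=snap('scene','s4');b=snap('side','d4');w=snap('wrist','w7');print(r.get_state()['tool_pos'])
o=np.zeros((400,800,3),np.uint8);K=[]
for i,(s,hw) in enumerate(((w,50),(a,25),(b,30))):
    u,v=map(int,proj(s,(.502,.267,.015)));K.append((u,v));c=cv2.resize(s['img'][v-hw:v+hw,u-hw:u+hw],(400,400) if i==0 else (200,200),interpolation=cv2.INTER_CUBIC)
    if i==0:o[:,:400]=c
    else:o[:200,200+200*i:400+200*i]=c
# wide tray on the stand: scene & side
for i,s in enumerate((a,b)):
    u,v=map(int,proj(s,(.475,.066,.05)));K.append((u,v));o[200:,400+200*i:600+200*i]=cv2.resize(s['img'][v-40:v+40,u-40:u+40],(200,200),interpolation=cv2.INTER_CUBIC)
print(K);cv2.imwrite('pics/c7.png',o[...,::-1])
E
```

```text
clock: 15.55
tool_pos: [0.4773, 0.0665, 0.2223]
eef_rot: [0.995, -0.096, 0.004, -0.001]
contact_force: [1.4, -0.3, 0.2]
opening: 0.551
finger_force: 0.0
clock: 15.85
tool_pos: [0.4875, 0.164, 0.249]
eef_rot: [0.996, -0.091, 0.002, -0.003]
contact_force: [-0.3, 0.3, 0.4]
opening: 0.55
finger_force: 0.0
clock: 16.35
tool_pos: [0.4991, 0.2534, 0.2472]
eef_rot: [0.995, -0.097, -0.001, 0.001]
contact_force: [-0.3, -0.2, 0.7]
opening: 0.551
finger_force: 0.0
[0.4995 0.2532 0.2479]
[(246, 160), (309, 183), (249, 265), (249, 191), (269, 197)]
```

View pics/c7.png

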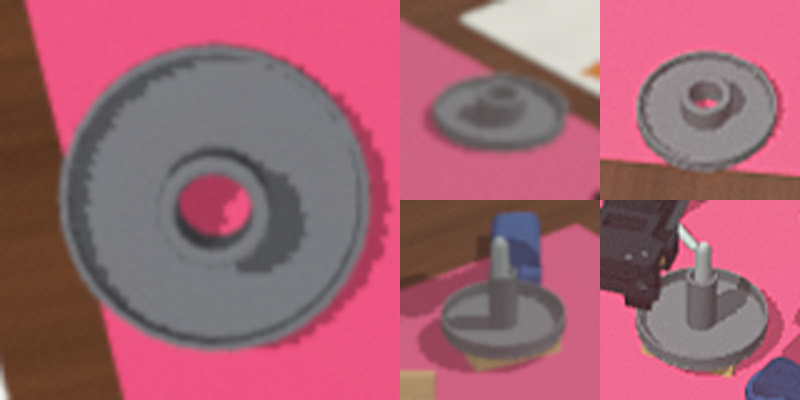

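The wide tray sits level on the base with the post through its hub (bottom right insets). In the wrist crop, the small tray's hub-top centre is at (214,210).

```bash
python3 - <<'E'
from h import *
np.set_printoptions(precision=4,suppress=True)
a=load('s4');b=load('d4');w=load('w7')
print(plane(w,249.6,162.6,.024),tri((w,249.6,162.6),(a,309.75,181),(b,251.4,264.4)))
p=plane(w,249.6,162.6,.024);print(rows((p[0],p[1],.009)))
# collar by mask in earlier wrist pictures (top ring: outer contour) and scene/side
for f,R0 in(('w4',(0,60,160,240)),):
    s=load(f);h=cv2.cvtColor(s['img'],cv2.COLOR_RGB2HSV)
for n,f in(('w2','w2'),('w4','w4')):
    s=load(f);print(n,'collar proj',proj(s,(.66,-.241,.03)))
E
```

```text
[0.5005 0.2627 0.024 ] (array([0.4995, 0.2664, 0.0212]), [np.float64(0.003494444719725425), np.float64(0.0034248541251226407), np.float64(0.0023697205762901402)])
(array([-0.0056, -0.066 ,  1.5926]), array([0., 0., 0.]))
w2 collar proj (np.float64(499.38143292182616), np.float64(91.96563903815074))
w4 collar proj (np.float64(194.48379332964402), np.float64(18.082161876547104))
```

```bash
python3 -m pendant '[0.55,-0.006,-0.068,0.3,0,0,0, 0.55,-0.006,-0.068,0.6,0,0,0, 0.55,-0.006,-0.068,1,0,0,0, 0.55,-0.006,-0.068,1,0,0,0, 0.55,-0.006,-0.068,1,0,0,0]' && python3 -m pendant '[0.55,0,0,0.15,0,0,0, 0.55,0,0,0.3,0,0,0, 0.55,0,0,0.4,0,0,0, 0.55,0,0,0.5,0,0,0, 0.55,0,0,0.56,0,0,0, 0.55,0,0,0.585,0,0,0, 0.55,0,0,0.585,0,0,0]' && python3 -m pendant '[0.3,0,0,0,0,0,0, 0.3,0,0,0,0,0,0, 0.3,0,0,0,0,0,0, 0.3,0,0,0,0,0,0, 0.3,0,0,0,0,0,0, 0.3,0,0,0,0,0,0]' 12
```

```text
clock: 17.0
tool_pos: [0.4999, 0.2642, 0.0972]
eef_rot: [0.995, -0.097, -0.001, 0.001]
contact_force: [-0.3, 0.5, 0.5]
opening: 0.552
finger_force: 0.0
clock: 17.7
tool_pos: [0.5006, 0.2658, 0.0102]
eef_rot: [0.995, -0.096, 0.0, 0.0]
contact_force: [0.9, -0.6, -0.2]
opening: 0.55
finger_force: 0.0
clock: 18.3
tool_pos: [0.5009, 0.2658, 0.0107]
eef_rot: [0.995, -0.096, 0.0, -0.0]
contact_force: [-0.2, -0.9, 6.0]
opening: 0.409
finger_force: 12.0
```

```bash
python3 -m pendant '[0.3,0,0,-0.05,0,0,0, 0.3,0,0,-0.2,0,0,0, 0.3,0,0,-0.5,0,0,0, 0.3,0,0,-0.8,0,0,0, 0.3,0,0,-1,0,0,0, 0.3,0,0,-1,0,0,0]' 20 && python3 -m pendant '[0.3,0.02,0.2,-0.15,0,0,0, 0.3,0.04,0.45,-0.3,0,0,0, 0.3,0.04,0.45,-0.45,0,0,0, 0.3,0.04,0.45,-0.45,0,0,0, 0.3,0.04,0.45,-0.45,0,0,0, 0.3,0.04,0.45,-0.45,0,0,0]' && python3 - <<'E'
from tip import *
w=snap('wrist','w8');st=r.get_state();print(st['tool_pos'],st['opening']);g=proj(w,(.474,.065,.128));print(g)
tip('w8',g)
u,v=map(int,g);h=cv2.cvtColor(w['img'],cv2.COLOR_RGB2HSV)[v-16:v+16:2,u-20:u+20:2];print(h[...,2])
E
```

```text
clock: 18.9
tool_pos: [0.5028, 0.2669, 0.1644]
eef_rot: [0.995, -0.096, 0.003, -0.002]
contact_force: [0.8, 0.6, -0.8]
opening: 0.405
finger_force: 20.0
clock: 19.5
tool_pos: [0.4923, 0.1992, 0.2261]
eef_rot: [0.995, -0.095, -0.001, 0.0]
contact_force: [-0.4, -0.3, -1.5]
opening: 0.407
finger_force: 20.0
[0.49239691 0.19907489 0.22614941] 0.40830306318496135
(np.float64(418.1766740964865), np.float64(184.99695246246492))
w8 [419.7 185.7] [24, 19, 7, 7, 42] [0.4731 0.0637 0.128 ]
[[120 118 117 110 106  93 116 125 106 125 133 131 131 129 128  87  72  71
   72 111]
 [118 118 119 118 117 113 106 102  92 102 124 128 129 131 119  74  71  72
   74 123]
 [118 118 119 120 121 118 116 110 106  98 116 128 130 130 107  74  70  72
   91 132]
 [115 118 121 119 119 120 118 119 117 110 109 107 120 127  82  71  72  74
  114 146]
 [115 118 119 118 120 120 119 126 130 126 124 115 104  98  74  72  73  80
  121 170]
 [109 114 116 118 117 122 128 134 138 142 141 132 122 101  76  75  73 106
  137 226]
 [102 108 112 115 118 125 135 143 148 156 157 152 142 119  84  75  84 123
  169 228]
 [ 94  99 107 111 115 123 133 144 158 167 180 188 187 140  77  69 114 144
  226 239]
 [ 87  94  99 104 109 118 135 147 158 181 197 201 202 179  78  59 123 174
  234 239]
 [126 104  90  98 103 115 122 135 149 190 199 201 199 179  61  80 158 224
  239 239]
 [112  97  89  85  94 103 111 123 136 188 201 199 187 114  67 115 178 238
  239 238]
 [120 118 117 115 107  90  95 106 114 134 159 156 114  65  92 162 180 238
  239 238]
 [130 131 131 131 130 122 108  83  83  86  79  63  59  87 153 178 224 238
  239 238]
 [129 131 130 131 130 130 114  80  78  80  61  62  87 155 183 225 238 239
  238 239]
 [129 130 131 131 129 108  82  77  77  79  85 122 156 226 238 239 239 239
  239 239]
 [109 130 132 129  96  78  79  78  79  84 120 153 213 235 238 239 239 239
  239 238]]
```

```bash
python3 -m pendant '[0.3,0.02,0.3,0,0,0,0, 0.3,0.04,0.6,0,0,0,0, 0.3,0.05,0.9,0,0,0,0, 0.3,0.05,0.9,0,0,0,0, 0.3,0.05,0.9,0,0,0,0, 0.3,0.05,0.9,0,0,0,0, 0.3,0.05,0.9,0,0,0,0]' && python3 -m pendant '[0.3,0,0,0,0,0,0, 0.3,0,0,0,0,0,0, 0.3,0,0,0,0,0,0, 0.3,0,0,0,0,0,0]' && python3 -c "
from h import *
print(rows((.4737,.064,.16)),r.get_state()['tool_pos'])"
```

```text
clock: 20.25
tool_pos: [0.4751, 0.0663, 0.2273]
eef_rot: [0.996, -0.095, -0.0, -0.0]
contact_force: [0.3, 0.1, 0.0]
opening: 0.409
finger_force: 20.0
clock: 20.65
tool_pos: [0.475, 0.0646, 0.2278]
eef_rot: [0.995, -0.096, 0.0, 0.0]
contact_force: [-0.1, 1.1, -0.7]
opening: 0.405
finger_force: 20.0
(array([-0.0076,  0.0058,  0.4519]), array([0., 0., 0.])) [0.47497162 0.06463265 0.22777847]
```

```bash
python3 -m pendant '[0.3,-0.007,0.005,0.15,0,0,0, 0.3,-0.007,0.005,0.3,0,0,0, 0.3,-0.007,0.005,0.45,0,0,0, 0.3,-0.007,0.005,0.53,0,0,0, 0.3,-0.007,0.005,0.58,0,0,0, 0.3,-0.007,0.005,0.63,0,0,0, 0.3,-0.007,0.005,0.67,0,0,0, 0.3,-0.007,0.005,0.67,0,0,0, 0.3,-0.007,0.005,0.67,0,0,0]' && python3 -m pendant '[0.3,0,0,0.05,0,0,0, 0.3,0,0,0.1,0,0,0, 0.3,0,0,0.14,0,0,0, 0.3,0,0,0.16,0,0,0, 0.3,0,0,0.175,0,0,0, 0.3,0,0,0.175,0,0,0, 0.3,0,0,0.175,0,0,0]'
```

```text
clock: 21.55
tool_pos: [0.474, 0.0639, 0.1275]
eef_rot: [0.995, -0.096, 0.0, -0.0]
contact_force: [-0.1, 0.3, -0.8]
opening: 0.405
finger_force: 20.0
clock: 22.25
tool_pos: [0.4739, 0.0639, 0.1011]
eef_rot: [0.995, -0.096, 0.0, 0.0]
contact_force: [1.0, -0.8, -1.4]
opening: 0.405
finger_force: 20.0
```

```bash
python3 -m pendant '[0.3,0,0,0.007,0,0,0, 0.3,0,0,0.012,0,0,0, 0.3,0,0,0.012,0,0,0]' && python3 -m pendant '[0.3,0,0,0.005,0,0,0, 0.3,0,0,0.009,0,0,0, 0.3,0,0,0.009,0,0,0]'
```

```text
clock: 22.55
tool_pos: [0.4738, 0.0639, 0.0992]
eef_rot: [0.995, -0.096, 0.0, 0.0]
contact_force: [-0.0, 0.6, -2.0]
opening: 0.403
finger_force: 20.0
clock: 22.85
tool_pos: [0.4739, 0.0639, 0.0986]
eef_rot: [0.995, -0.096, 0.0, -0.0]
contact_force: [-1.6, -0.6, 8.3]
opening: 0.408
finger_force: 20.0
```

```bash
python3 -m pendant '[0.55,0,0,-0.005,0,0,0, 0.55,0,0,-0.005,0,0,0, 0.55,0,0,-0.005,0,0,0, 0.55,0,0,-0.1,0,0,0, 0.55,0,0,-0.3,0,0,0, 0.55,0,0,-0.6,0,0,0, 0.55,0,0,-1,0,0,0, 1,0,0,-1,0,0,0]' && python3 -m pendant '[1,0.25,0.27,0,0,0,0, 1,0.5,0.55,0,0,0,0, 1,0.8,0.88,0,0,0,0, 1,0.8,0.88,0,0,0,0]' && python3 -m pendant '[1,0.25,0.27,0,0,0,0, 1,0.5,0.55,0,0,0,0, 1,0.7,0.88,0,0,0,0, 1,0.7,0.88,0,0,0,0, 1,0.7,0.88,0,0,0,0, 1,0.7,0.88,0,0,0,0, 1,0.7,0.88,0,0,0,0]' && python3 - <<'E'
from h import *
np.set_printoptions(precision=4,suppress=True)
a=snap('scene','s5');b=snap('side','d5');w=snap('wrist','w9');print(r.get_state()['tool_pos'])
def col(s,p,hw):
    u,v=map(int,proj(s,p));y0,x0=max(v-hw,0),max(u-hw,0);h=cv2.cvtColor(s['img'],cv2.COLOR_RGB2HSV)[y0:v+hw,x0:u+hw]
    m=((h[...,0]>10)&(h[...,0]<30)&(h[...,1]>40)&(h[...,2]>150)).astype(np.uint8)
    cs,hi=cv2.findContours(m,cv2.RETR_CCOMP,cv2.CHAIN_APPROX_NONE)
    for c,k in zip(cs,hi[0]):
        if len(c)>15: e=cv2.fitEllipse(c);q=np.array(e[0])+[x0,y0];print('hole' if k[3]>=0 else 'outer',q,np.array(e[1]),cv2.boundingRect(c),plane(s,*q,.03),plane(s,*q,.015))
for s,hw in((w,60),(a,24),(b,18)):col(s,(.66,-.241,.02),hw);print()
E
```

```text
clock: 23.65
tool_pos: [0.4764, 0.0641, 0.2523]
eef_rot: [0.995, -0.096, 0.004, -0.001]
contact_force: [1.1, 0.6, -0.4]
opening: 0.617
finger_force: 0.0
clock: 24.05
tool_pos: [0.5673, -0.0933, 0.2472]
eef_rot: [0.995, -0.098, 0.0, 0.001]
contact_force: [-0.2, -0.4, -0.2]
opening: 0.977
finger_force: 0.0
clock: 24.75
tool_pos: [0.6438, -0.2357, 0.2474]
eef_rot: [0.995, -0.095, -0.001, -0.001]
contact_force: [1.0, -0.7, -0.4]
opening: 0.998
finger_force: 0.0
[ 0.6441 -0.2364  0.248 ]
outer [260.8619 148.1107] [47.4973 47.8205] (38, 37, 49, 49) [ 0.6612 -0.2428  0.03  ] [ 0.6587 -0.2424  0.015 ]
hole [260.7479 148.8031] [19.501  20.2184] (52, 52, 21, 21) [ 0.6604 -0.2425  0.03  ] [ 0.6578 -0.2421  0.015 ]

outer [188.5777 283.3107] [26.5127 27.3566] (11, 13, 27, 28) [ 0.6743 -0.248   0.03  ] [ 0.6589 -0.2405  0.015 ]

outer [219.0922 133.5824] [15.392  18.7058] (10, 11, 19, 18) [ 0.6591 -0.2253  0.03  ] [ 0.6636 -0.2456  0.015 ]
```

```bash
python3 -m pendant '[1,0.117,0.02,0.3,0,0,0, 1,0.117,0.02,0.6,0,0,0, 1,0.117,0.02,1,0,0,0, 1,0.117,0.02,1,0,0,0, 1,0.117,0.02,1,0,0,0]' && python3 -m pendant '[1,0,0,0.2,0,0,0, 1,0,0,0.4,0,0,0, 1,0,0,0.52,0,0,0, 1,0,0,0.6,0,0,0, 1,0,0,0.6,0,0,0]' && python3 -m pendant '[0.5,0,0,0,0,0,0, 0.5,0,0,0,0,0,0, 0.5,0,0,0,0,0,0, 0.5,0,0,0,0,0,0, 0.5,0,0,0,0,0,0, 0.5,0,0,0,0,0,0, 0.5,0,0,0,0,0,0]' 12 && python3 - <<'E'
from tip import *
b=load('d5');w=load('w9')
E
```

```text
clock: 25.4
tool_pos: [0.6597, -0.2435, 0.0967]
eef_rot: [0.995, -0.096, -0.002, -0.0]
contact_force: [0.2, 0.0, 0.8]
opening: 1.002
finger_force: 0.0
clock: 25.9
tool_pos: [0.6607, -0.2445, 0.0079]
eef_rot: [0.995, -0.096, -0.0, -0.0]
contact_force: [-0.1, 0.4, -0.2]
opening: 1.0
finger_force: 0.0
clock: 26.6
tool_pos: [0.6613, -0.2445, 0.0087]
eef_rot: [0.995, -0.096, 0.001, -0.0]
contact_force: [-1.3, 2.4, 6.4]
opening: 0.658
finger_force: 12.0
```

```bash
python3 -m pendant '[0.5,0,0,-0.05,0,0,0, 0.5,0,0,-0.2,0,0,0, 0.5,0,0,-0.5,0,0,0, 0.5,0,0,-0.8,0,0,0, 0.5,0,0,-1,0,0,0, 0.5,0,0,-1,0,0,0]' 20 && python3 -m pendant '[0.5,-0.2,-0.2,-0.15,0,0,0, 0.5,-0.5,-0.5,-0.3,0,0,0, 0.5,-0.8,-0.6,-0.45,0,0,0, 0.5,-0.9,-0.6,-0.45,0,0,0, 0.5,-0.9,-0.6,-0.45,0,0,0, 0.5,-0.9,-0.6,-0.45,0,0,0]' && python3 -m pendant '[0.5,-0.2,-0.1,0,0,0,0, 0.5,-0.5,-0.2,0,0,0,0, 0.5,-0.5,-0.2,0,0,0,0, 0.5,-0.5,-0.2,0,0,0,0, 0.5,-0.5,-0.2,0,0,0,0, 0.5,-0.5,-0.2,0,0,0,0]' && python3 - <<'E'
from tip import *
np.set_printoptions(precision=4,suppress=True)
w=snap('wrist','w10');snap('scene','s6');snap('side','d6');st=r.get_state();t=st['tool_pos'];print(t,st['opening'],st['finger_force'])
g=proj(w,(.473,.064,.128));print(g);tip('w10',g)
u,v=proj(w,t+[0,0,.0215]);print('expected hole',u,v)
h=cv2.cvtColor(w['img'],cv2.COLOR_RGB2HSV);m=((h[...,0]>10)&(h[...,0]<30)&(h[...,1]>40)&(h[...,2]>110)).astype(np.uint8)
x0,y0=int(u)-70,int(v)-60
cs,hi=cv2.findContours(m[y0:y0+130,x0:x0+140].copy(),cv2.RETR_CCOMP,cv2.CHAIN_APPROX_NONE)
for c,k in zip(cs,hi[0]):
    if len(c)>25: e=cv2.fitEllipse(c);q=np.array(e[0])+[x0,y0];print('hole' if k[3]>=0 else 'outer',q,np.array(e[1]),plane(w,*q,t[2]+.0215)-t)
E
```

```text
clock: 27.2
tool_pos: [0.6637, -0.2463, 0.1636]
eef_rot: [0.995, -0.096, 0.005, 0.001]
contact_force: [1.3, 0.3, -1.3]
opening: 0.658
finger_force: 20.0
clock: 27.8
tool_pos: [0.545, -0.1304, 0.225]
eef_rot: [0.995, -0.096, -0.0, 0.0]
contact_force: [1.2, -0.3, -1.2]
opening: 0.664
finger_force: 20.0
clock: 28.4
tool_pos: [0.4794, -0.0876, 0.2252]
eef_rot: [0.995, -0.097, 0.001, 0.0]
contact_force: [0.6, 0.3, -0.7]
opening: 0.662
finger_force: 20.0
[ 0.4784 -0.0871  0.2252] 0.6649587309517255 19.997949169497815
(np.float64(90.17079088363477), np.float64(232.5180867538354))
w10 [ 90.  232.3] [23, 18, 5, 6, 22] [0.4732 0.0641 0.128 ]
expected hole 256.2518923611495 274.92351028027934
outer [258.9794 260.5523] [ 99.0939 129.7928] [ 0.0073 -0.0028  0.0215]
hole [263.7759 270.7126] [32.7176 46.5517] [ 0.0016 -0.0039  0.0215]
```

```bash
python3 -m pendant '[0.5,-0.1,-0.3,0,0,0,0, 0.5,-0.15,-0.6,0,0,0,0, 0.5,-0.224,-0.98,0,0,0,0, 0.5,-0.224,-0.98,0,0,0,0, 0.5,-0.224,-0.98,0,0,0,0, 0.5,-0.224,-0.98,0,0,0,0, 0.5,-0.224,-0.98,0,0,0,0, 0.5,-0.224,-0.98,0,0,0,0]' && python3 -m pendant '[0.5,0,0,0,0,0,0, 0.5,0,0,0,0,0,0, 0.5,0,0,0,0,0,0, 0.5,0,0,0,0,0,0]' && python3 -c "
from h import *
print(rows((.4737,.0641,.1405)),r.get_state()['tool_pos'])"
```

```text
clock: 29.35
tool_pos: [0.4729, 0.0622, 0.2254]
eef_rot: [0.995, -0.098, 0.0, 0.0]
contact_force: [0.5, -0.8, 0.2]
opening: 0.66
finger_force: 20.0
clock: 29.75
tool_pos: [0.4728, 0.064, 0.2254]
eef_rot: [0.995, -0.096, 0.0, 0.0]
contact_force: [-0.9, 0.4, -1.8]
opening: 0.661
finger_force: 20.0
(array([ 0.006 , -0.0018,  0.5658]), array([0., 0., 0.])) [0.47275699 0.06401759 0.22536531]
```

```bash
python3 -m pendant '[0.5,0.006,-0.002,0.15,0,0,0, 0.5,0.006,-0.002,0.3,0,0,0, 0.5,0.006,-0.002,0.45,0,0,0, 0.5,0.006,-0.002,0.53,0,0,0, 0.5,0.006,-0.002,0.57,0,0,0, 0.5,0.006,-0.002,0.57,0,0,0, 0.5,0.006,-0.002,0.57,0,0,0, 0.5,0.006,-0.002,0.57,0,0,0]' && python3 -m pendant '[0.5,0,0,0.02,0,0,0, 0.5,0,0,0.04,0,0,0, 0.5,0,0,0.06,0,0,0, 0.5,0,0,0.06,0,0,0]'
```

```text
clock: 30.55
tool_pos: [0.4742, 0.0643, 0.1406]
eef_rot: [0.995, -0.096, 0.001, -0.0]
contact_force: [-0.8, 0.2, -0.4]
opening: 0.658
finger_force: 20.0
clock: 30.95
tool_pos: [0.4734, 0.0642, 0.1305]
eef_rot: [0.995, -0.096, -0.0, 0.0]
contact_force: [0.1, -0.6, -1.0]
opening: 0.66
finger_force: 20.0
```

Past the tip with no contact. Lowering the rest of the way.

```bash
python3 -m pendant '[0.5,0,0,0.02,0,0,0, 0.5,0,0,0.04,0,0,0, 0.5,0,0,0.055,0,0,0, 0.5,0,0,0.055,0,0,0, 0.5,0,0,0.055,0,0,0]' && python3 -m pendant '[0.5,0,0,0.006,0,0,0, 0.5,0,0,0.012,0,0,0, 0.5,0,0,0.012,0,0,0]'
```

```text
clock: 31.45
tool_pos: [0.4737, 0.0642, 0.1225]
eef_rot: [0.995, -0.096, -0.0, 0.0]
contact_force: [0.1, -0.1, -1.3]
opening: 0.66
finger_force: 20.0
clock: 31.75
tool_pos: [0.4737, 0.0642, 0.1208]
eef_rot: [0.995, -0.096, -0.0, 0.0]
contact_force: [-0.9, 0.3, 0.2]
opening: 0.657
finger_force: 20.0
```

```bash
python3 -m pendant '[0.5,0,0,0.005,0,0,0, 0.5,0,0,0.007,0,0,0, 0.5,0,0,0.007,0,0,0]'
```

```text
clock: 32.05
tool_pos: [0.4737, 0.0642, 0.1206]
eef_rot: [0.995, -0.096, 0.0, -0.0]
contact_force: [-1.5, 0.4, 8.4]
opening: 0.659
finger_force: 20.0
```

```bash
python3 -m pendant '[0.9,0,0,-0.005,0,0,0, 0.9,0,0,-0.005,0,0,0, 0.9,0,0,-0.005,0,0,0, 0.9,0,0,-0.005,0,0,0, 0.9,0,0,-0.2,0,0,0, 0.9,0,0,-0.5,0,0,0, 0.9,0,0,-0.8,0,0,0, 0.9,0,0,-1,0,0,0]' && python3 -m pendant '[1,0,0.3,0,0,0,0, 1,0,0.6,0,0,0,0, 1,0,1,0,0,0,0, 1,0,1,0,0,0,0, 1,0,1,0,0,0,0, 1,0,1,0,0,0,0]' && python3 - <<'E'
from h import *
np.set_printoptions(precision=4,suppress=True)
S=[snap(n,f) for n,f in(('scene','s7'),('side','d7'),('wrist','w11'))];C=[]
for s,hw in zip(S,(24,20,50)):
    u,v=map(int,proj(s,(.4735,.064,.13)));y0,x0=v-hw,max(u-hw,0);h=cv2.cvtColor(s['img'],cv2.COLOR_RGB2HSV)[y0:v+hw,x0:u+hw]
    m=((h[...,0]>10)&(h[...,0]<30)&(h[...,1]>40)&(h[...,2]>120)).astype(np.uint8)
    cs,_=cv2.findContours(m,cv2.RETR_EXTERNAL,cv2.CHAIN_APPROX_NONE)
    for c in cs:
        if len(c)>20:
            e=cv2.fitEllipse(c);q=np.array(e[0])+[x0,y0];print(q,e[1],cv2.boundingRect(c),'exp',proj(s,(.4735,.064,.127)))
# did bystanders move? frame difference from the start away from worked areas
for n0,n1 in(('scene0','s7'),('side0','d7')):
    a,b=load(n0),load(n1);d=cv2.absdiff(a['img'],b['img']).max(2)
    for k,p in dict(phone=(.68,.28,.005),mouse=(.67,.37,.02),case=(.343,.19,.03),bank=(.37,-.15,.01)).items():
        u,v=map(int,proj(a,p));print(n1,k,(u,v),np.median(d[v-10:v+10,u-10:u+10]))
E
```

```text
clock: 32.85
tool_pos: [0.4743, 0.0642, 0.2724]
eef_rot: [0.995, -0.096, 0.001, -0.0]
contact_force: [0.7, -0.1, -0.2]
opening: 0.902
finger_force: 0.0
clock: 33.45
tool_pos: [0.4452, -0.0817, 0.2696]
eef_rot: [0.995, -0.096, -0.0, -0.0]
contact_force: [0.9, 1.4, 0.2]
opening: 0.998
finger_force: 0.0
[247.791  166.1387] (20.851110458374023, 23.931577682495117) (13, 15, 24, 21) exp (np.float64(247.8929854302676), np.float64(166.84710424606732))
[270.1661 174.6406] (23.957151412963867, 24.271398544311523) (10, 10, 24, 24) exp (np.float64(269.89538503753215), np.float64(174.29098144574334))
[103.6982 181.54  ] (62.06447219848633, 66.21137237548828) (15, 18, 67, 66) exp (np.float64(108.20332769924858), np.float64(179.25848670961003))
s7 phone (357, 210) 1.0
s7 mouse (376, 193) 1.0
s7 case (256, 167) 70.0
s7 bank (163, 214) 1.0
d7 phone (174, 266) 3.0
d7 mouse (168, 294) 3.0
d7 case (318, 241) 3.0
d7 bank (310, 159) 2.0
```

The collar is where it should be in both outside views. The bystanders haven't moved; the scene-view difference at the case is only the assembly now standing in front of it.

```bash
python3 -c "
from plant import r
print(r.finish_job())"
```

```text
the job is handed in; nothing more can be done
None
```

The desk tidy is back together and handed in at about 33.6 s: the stand is upright, with the wide tray, small tray and collar lowered home in that order and released, and the phone, mouse, glasses case and power bank unmoved.

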